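# Clamp a sample cell in the screw press to its set force

### The arm

A 6-joint arm with a two-finger parallel gripper is mounted at the origin on a cart in front of the work surface, level with it; the furniture and walls round the work are solid. World frame = base frame: x ahead of the robot, y to its left, z up, the work surface at z = 0. Lengths are in mm, angles in rad, forces in N, time in s.
With the tool pointing down it reaches from about 325 to 850 mm from the base axis. Payload 15.5 kg.
Tool frame: the origin (TCP) lies midway between the tips of the shut fingers; the grasp point (between the pads) lies 19 mm behind it (r.pinch_z is the distance from the TCP to the grasp point, in mm); z points along the fingers, y is the line along which they close (so a half turn about z gives the same grasp; the last joint's range is limited). The gripper opens to 91 mm and grips with 3 to 60 N. Pads are 32 mm wide; open, the fingers measure 118 mm over their backs; the gripper's body (76 mm by 178 mm) begins 60 mm behind the grasp point.
Start: joints at [-1.343, 0.494, 1.345, -0, 1.302, -0.096], TCP at [198.858, -592.522, 213.915] pointing down, gripper open.
Joint ranges: [-2.91, 2.91], [-0.82, 2.16], [0.22, 2.67], [-1.22, 4.37], [0.12, 2.79], [-3.08, 3.08]. Speed limits (rad/s): [1.89, 1.89, 2.57, 3.01, 3.01, 3.01].

### API

Orientations are given as a unit quaternion [w, x, y, z].
In Python, from bench import r gives the robot as it stands.
- The arm moves only by the tool drive_tool, never from a script. Its argument "commands" is a list of rows, each a list of 4 numbers: the shift along the world's x, y, z in mm, then the turn about the world's z in degrees. A call has 1 to 5 rows; each row shifts and turns the commanded pose from where the row before left it; what a row does not reach is not made up. A row lasts 1/12 s, in which the tool goes at most 41.7 mm and 7.16 degrees, less where a joint would pass 70% of its speed; a pose out of reach is approached as far as the arm can. A call is refused whole if a number of a shift passes 41.7 or a number of a turn 7.16, either way. A call with a gripper value outside its range is refused whole. "gripper" is the closure, from -1 (fully open) to 1 (shut), set as the call begins (left out, the last holds). The fingers move at their own pace and stop on an object; the grip force is fixed at half the most. Time passes only in rows, so rows that do not move let the fingers close. It gives the time, the measured TCP pose, the force, the opening and the grip force at its end, in the units of the state.
- r.sense(): the state, without advancing time (a new reading comes with each control period).
- r.snapshot(name): name is "scene" or "top"; returns a dict with "color" (400x640x3 uint8, red, green, blue), "depth" (400x640 float32, mm along the optical axis (not along the pixel's ray), 0 where there is no reading), "fx", "fy", "cx", "cy" (pixels), "camera_from_world" (4x4, takes a point from world to camera coordinates). Camera axes: x right, y down, z forward; pixel columns grow to the right and rows downward; lengths in mm; the calibration is good to about 2 mm. A picture is of the moment at which its call begins.
- r.hand_in(): hands the job in; it is judged then, once.
The state is a dict: "time": time; "joint_pos": joint angles; "joint_vel": joint speeds; "effort": joint torques, N m; "tcp_pos": TCP position; "ee_rot": TCP orientation; "contact_force": force on the tool from outside, world axes, zero at the start; "wrist_torque": the same for the moment, N m; "finger_gap": finger opening in mm; "finger_force": force on a finger pad.
Only numpy, scipy, OpenCV 4.12 (cv2) and the standard library are available. Lean on these libraries where they do the work, as an engineer would, in place of code of your own. Each camera call takes 0.05 s, during which the arm holds its last target. There are 200 camera calls.

### The job

Push the flat sample cell gently along its channel under the screw press until it sits fully home against the steel back stop. Then turn the black knob clockwise to clamp the cell until the sprung steel indicator tab pops out of the grey housing, stop there without over-tightening, and let go. The tab must be released by the screw alone: do not press the cell down, pull the tab or slacken the screw again, and leave the jar, dropper bottle and slide box where they are.

Things in the scene. Friction and masses are not known exactly. Their poses are not given: they have to be found in the camera images.
- press: Screw press fixed on the bench: base 128 x 116 mm, straight channel between two rails (53 mm apart, tops at 34 mm) and an aluminium bridge over it (30 mm in x, 112 in y, underside at 79, top at 97 mm height). Origin: on the bench, on the vertical screw axis; x along the channel to its closed rear, y left, z up. Channel mouth at x = -82 mm.
- back_stop: Steel stop, 69 mm wide, across the closed rear of the channel. Origin in the middle of the face that the cell meets, at 22 mm height; axes as the press's. The cell is fully home when its rear face touches this face: cell_center then lies at x = -55 mm in this frame. Bear on it with less than 25 N.
- cell_center (a point): Centre of the loose flat cell: white plate on a dark seal and aluminium plate, 110 (x, along the channel) x 50 x 20 mm, 0.15 to 0.31 kg. It lies flat (underside at 22, top at 42 mm height) with 1.5 mm play each side, and starts 24 to 40 mm short of home, its front end sticking out of the mouth. It slides at 1 to 4 N. At home its front face is 80 mm before the screw axis.
- cell: Same cell; origin at the centre of its underside, axes as cell_center. It lies on the channel's sprung steel bed (platen, press x -80 to 30 mm). Loaded by the screw the bed starts to sink at about 10 N, then 1 mm per 6 N. At a depth that differs each time and cannot be seen (screw force about 13 to 21 N) it frees the tab. Over 25 N of screw force is over-tight.
- knob_grip (a point): Centre of the black fluted round knob on top of the bridge, on the screw axis, at 126 mm height (the height to grip). The knob is 36 mm in diameter and 30 mm tall (111 to 141 mm), on a thin neck, and stays at this height as it turns.
- knob (a joint): Knob angle in rad; grows as it turns clockwise seen from above, up to 5.5. 1 rad drives the ram down 2.5 mm. Starts at 0 to 0.6; 1 to 4 rad in all clamp the cell. It turns stiffly (about 0.1 N m free, up to 0.17 N m under load) and stays where it is left.
- ram: Steel ram under the bridge on the screw axis, with a round foot, 28 mm across, that presses on the cell. Origin = press origin lowered by the ram's travel. The foot is screwed in by an amount that differs each time and is not measured: its underside lies 45 to 48 mm above this origin, so 1.5 to 6 mm above the cell at the start. The knob angle at which it grips cannot be foretold.
- tab_tip (a point): Middle of the front end of the indicator tab, a steel tongue with a head 16 mm wide, 12 mm tall, in the front of the small grey housing right of the channel (press frame y -46, z 24.5 mm). Held in: x = -64 mm in the press frame. Released, it springs out at once by 18 mm towards the channel's mouth end, to x = -82 mm, and stays out.
- jar_center (a point): Bystander: clear sample jar with white lid, 54 mm in diameter, 57 mm tall; its centre. Leave alone.
- dropper_center (a point): Bystander: brown dropper bottle, 33 mm in diameter, 102 mm tall; its centre. Leave alone.
- slides_center (a point): Bystander: clear slide box, 36 x 78 x 23 mm; its centre. Leave alone.
There are look-alikes about, which are no part of the job. There is more than one size of the cell; the job needs the larger.

How it is judged (in metres and radians):
On the way, in this order (a step that is already met when the one before it is completed fails the run):
1. the cell sits fully home against the back stop (within about 2 mm) (x of cell_center in the frame of back_stop above -0.0572 m), for 0.2 s.
2. the screw has clamped the home cell and the tab has popped out (x of cell_center in the frame of back_stop above -0.0572 m and x of tab_tip in the frame of press below -0.076 m and contact force between ram and cell above 10 N), for 0.2 s.
At the end, for the whole second after the job is handed in: The cell lies flat and at rest, home against the back stop (within about 2 mm), clamped by the ram with more than 10 N; the tab is out (at least 12 of its 18 mm); the knob is still (all of step 2 and angle between cell's own z axis and vertical below 0.06 rad and linear speed of cell below 0.02 m/s and velocity of joint knob between -0.05 and 0.05 rad/s); the robot touches nothing.
It fails at once if the cell is over-tightened: more than 25 N between ram and cell (contact force between ram and cell above 25 N).
It fails at once if the cell is rammed against the back stop with more than 25 N (contact force between cell and back_stop above 25 N).
It fails at once if the tab is out without the screw clamping the cell (pressed or pulled free, or the screw slackened again) (x of tab_tip in the frame of press below -0.076 m and contact force between ram and cell below 8 N).
It fails at once if the jar, the dropper bottle or the slide box is disturbed (moved more than 15 mm) (distance of any of jar_center, dropper_center, slides_center from where it was at the start of the episode above 0.015 m).
It also fails if it takes over 64 s, if anything falls off the work surface, if the arm or the gripper's body presses on something with over 40 N, if the wrist force passes 120 N, or if a joint passes its speed limit or range.

## Working session

There is one attempt and no reset: what is moved stays moved. The work goes in short steps, Python scripts to look and compute and a tool call to move; the robot and the scene stay as the last step left them, time stands still between calls to the robot, and variables do not carry over. Pictures are saved under pics/ and viewed, at most 10 in all, crops included, and the job is handed in when it is done.

Besides the shell and the picture viewer there is one more tool, called as name(argument=value, ...), one argument or row to a line, values as JSON. drive_tool: Moves the arm, as the interface text tells. Its arguments: {"type":"object","properties":{"commands":{"type":"array"},"gripper":{"type":"number"}},"required":["commands"]}

```bash
mkdir -p pics; cat > h.py <<'E'
from bench import r
import numpy as np, cv2
def snap(n,save=None):
    s=r.snapshot(n)
    if save: cv2.imwrite('pics/'+save,s['color'][:,:,::-1])
    return s
def world(s,u,v,d=None):
    d=s['depth'][int(v),int(u)] if d is None else d
    p=np.array([(u-s['cx'])/s['fx']*d,(v-s['cy'])/s['fy']*d,d,1])
    return (np.linalg.inv(s['camera_from_world'])@p)[:3]
def atz(s,u,v,z):
    M=np.linalg.inv(s['camera_from_world']);o=M[:3,3];k=M[:3,:3]@[(u-s['cx'])/s['fx'],(v-s['cy'])/s['fy'],1]
    return o+k*(z-o[2])/k[2]
def cloud(s):
    v,u=np.mgrid[:400,:640];d=s['depth']
    P=np.stack([(u-s['cx'])/s['fx']*d,(v-s['cy'])/s['fy']*d,d,np.ones_like(d)],-1)
    return (P@np.linalg.inv(s['camera_from_world']).T)[...,:3]
E
python3 - <<'E'
from h import *
a=snap('scene','s0.png');b=snap('top','t0.png');np.savez('s0',**a);np.savez('t0',**b)
print(a['fx'],b['fx'],np.linalg.inv(a['camera_from_world'])[:3,3],np.linalg.inv(b['camera_from_world'])[:3,3])
print(r.sense(),r.pinch_z)
E
```

```text
364.1210403669985 439.20679897546864 [963.15041913 131.55366037 804.83109195] [ 474.88791486  -25.73484522 1099.61388966]
{'time': 0.1, 'joint_pos': array([-1.34250284e+00,  4.94127339e-01,  1.34605488e+00, -3.55050331e-06,
        1.30254115e+00, -9.55200187e-02]), 'joint_vel': array([ 0.00042839, -0.00056885, -0.0012249 ,  0.00175823,  0.00018779,
       -0.00024459]), 'effort': array([ 1.80683492e-03, -8.80239630e+01, -3.82544017e+01,  7.08152144e-02,
        4.82293521e-02, -1.40833691e-05]), 'tcp_pos': array([ 198.77556575, -592.17895725,  213.39883745]), 'ee_rot': array([-5.63995739e-04,  9.86921475e-01,  1.61200754e-01, -3.92122086e-05]), 'contact_force': array([-0.77123906, -0.04535654,  1.10893954]), 'wrist_torque': array([0.06320909, 0.01325151, 0.00727216]), 'finger_force': 0.0, 'finger_gap': 90.87792380750352} 18.8
```

View pics/s0.png

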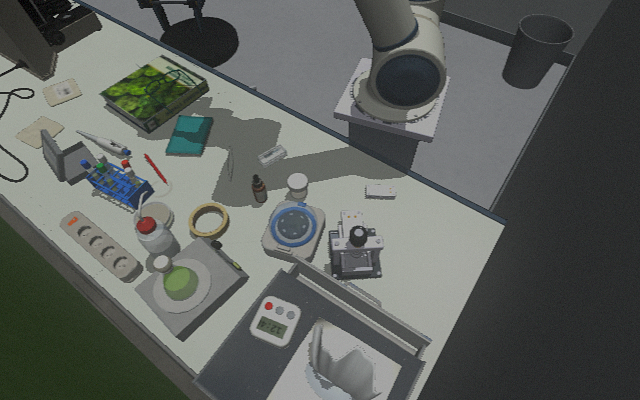

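View pics/t0.png

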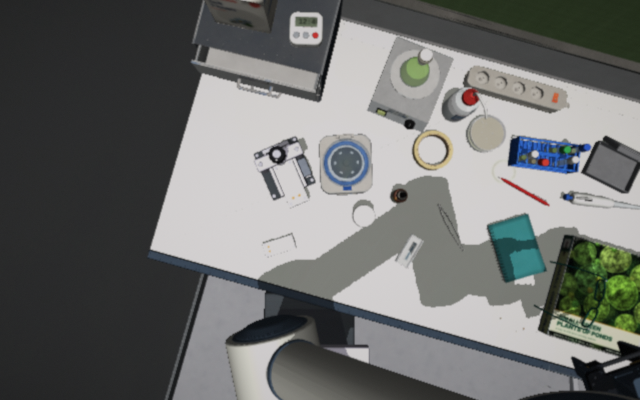

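```bash
python3 - <<'E'
from h import *
a=dict(np.load('s0.npz'));b=dict(np.load('t0.npz'))
c1=cv2.resize(b['color'][125:265,230:430],None,fx=4,fy=4,interpolation=cv2.INTER_CUBIC)[:,:,::-1]
c2=cv2.resize(a['color'][160:300,230:410],None,fx=4,fy=4,interpolation=cv2.INTER_CUBIC)[:,:,::-1]
cv2.imwrite('pics/t0c.png',c1);cv2.imwrite('pics/s0c.png',c2)
for n,s,pts in(('t',b,[(277,155),(293,190),(280,245),(410,250),(363,213),(399,195),(298,145)]),('s',a,[(358,236),(380,190),(272,154),(297,182),(350,216)])):
    for p in pts: print(n,p,world(s,*p).round(1))
E
```

```text
t (277, 155) [605.1  63.5 144.1]
t (293, 190) [534.8  33.2  41.5]
t (280, 245) [400.2  65.1  11.5]
t (410, 250) [ 392.  -254.3   20.6]
t (363, 213) [ 481.2 -134.8   53.9]
t (399, 195) [ 523.7 -215.5   81.1]
t (298, 145) [635.4  20.1  95.4]
s (358, 236) [617.1  65.4 138.9]
s (380, 190) [403.   65.7  15.1]
s (272, 154) [ 394.1 -252.    21.4]
s (297, 182) [ 481.4 -135.3   56. ]
s (350, 216) [520.8  20.7  40.6]
```

View pics/t0c.png

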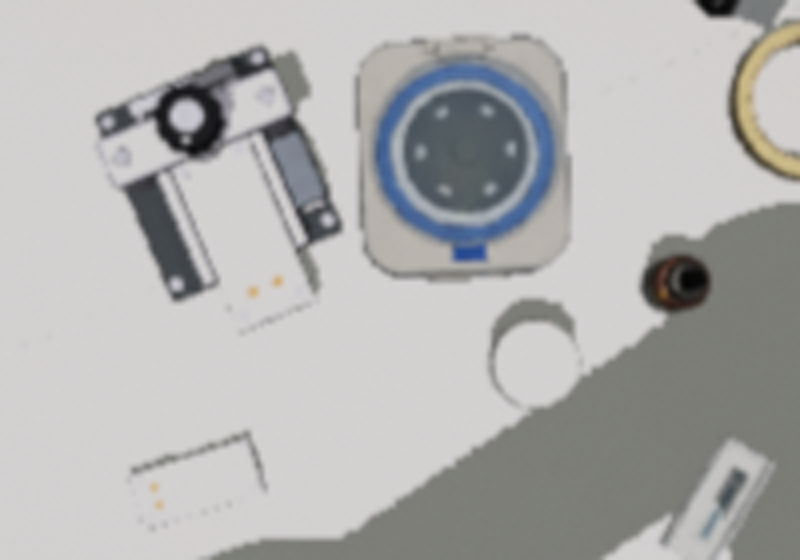

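View pics/s0c.png

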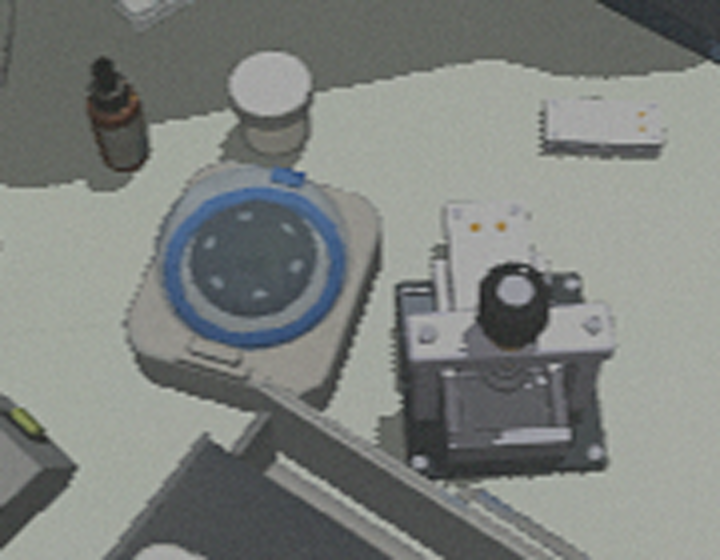

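The top crop shows the press with knob at t(277,155) and the large cell in its channel (front end near t(298,205)). The loose plate at t(280,245) is the smaller look-alike cell on the bench. Slide box is t(410,250), jar t(363,213) and dropper t(399,195). Next I fit the press pose.

```bash
python3 - <<'E'
from h import *
a=dict(np.load('s0.npz'));b=dict(np.load('t0.npz'))
for n,s in(('t',b),('s',a)):
    P=cloud(s).reshape(-1,3);P=P[(abs(P[:,0]-580)<130)&(abs(P[:,1]-60)<100)]
    for nm,lo,hi in(('bridge',93,101),('knob',136,146),('cell',39.5,46),('rail',31,37)):
        Q=P[(P[:,2]>lo)&(P[:,2]<hi)]
        if len(Q)<20: continue
        (c,wh,ang)=cv2.minAreaRect(Q[:,:2].astype(np.float32))
        print(n,nm,len(Q),'mean',Q.mean(0).round(1),'rect',np.round(c,1),np.round(wh,1),round(ang,1))
        if nm=='cell': print(cv2.boxPoints((c,wh,ang)).round(1).tolist())
# white knob cap, corner points read off
for p in[(245,335),(318,295)]: print('cell front corners',atz(b,230+p[0]/4,125+p[1]/4,42).round(1))
print('knob cap t',atz(b,230+187/4,125+115/4,141), 's',atz(a,230+515/4,160+290/4,141))
for p in[(98,140),(272,62),(297,108),(122,188)]: print('bridge',atz(b,230+p[0]/4,125+p[1]/4,97).round(1))
for p in[(428,357),(592,325)]: print('bridge screws s',atz(a,230+p[0]/4,160+(p[1]-25)/4,97).round(1))
E
```

```text
t bridge 414 mean [606.8  63.7  96.7] rect [607.7  64.6] [ 30.1 111.6] 23.9
t knob 216 mean [607.4  64.4 140.6] rect [608.2  64.6] [36.3 35.9] 75.2
t cell 805 mean [550.6  38.   42.3] rect [570.8   5.7] [111.9 166.2] 30.3
[[480.5, 49.20000076293945], [564.4000244140625, -94.19999694824219], [661.0999755859375, -37.70000076293945], [577.0999755859375, 105.69999694824219]]
t rail 353 mean [589.1  44.3  33.6] rect [587.   56.2] [132.4 129.1] 67.0
s bridge 444 mean [611.5  64.3  95.4] rect [609.5  64.7] [ 29.7 110.4] 24.3
s knob 217 mean [610.   65.  139.2] rect [609.1  65.2] [35.1 34.6] 71.0
s cell 372 mean [547.8  21.1  41.4] rect [575.9  12.8] [127.6 165. ] 23.9
[[484.1000061035156, 62.29999923706055], [551.0999755859375, -88.5], [667.7000122070312, -36.70000076293945], [600.7999877929688, 114.0999984741211]]
s rail 304 mean [612.1  55.6  32.7] rect [590.3  37.8] [135.4 152.4] 2.6
cell front corners [489.5  36.8  42. ]
cell front corners [514.1  -6.8  42. ]
knob cap t [608.2704668   64.34471579 141.        ] s [609.96775626  64.60426806 141.        ]
bridge [599.4 119.1  97. ]
bridge [645.5  20.2  97. ]
bridge [619.2   5.5  97. ]
bridge [572. 105.  97.]
bridge screws s [627.2  24.1  97. ]
bridge screws s [577.8 101.4  97. ]
```

```bash
python3 - <<'E'
from h import *
a=dict(np.load('s0.npz'));b=dict(np.load('t0.npz'))
t=np.radians(24);R=np.array([[np.cos(t),-np.sin(t)],[np.sin(t),np.cos(t)]]);o=np.array([608.7,64.7])
for s in(b,a):
    P=cloud(s).reshape(-1,3);L=np.c_[(P[:,:2]-o)@R,P[:,2]]
    Q=L[(L[:,2]>39)&(L[:,2]<45)&(L[:,0]>-140)&(L[:,0]<-25)&(abs(L[:,1])<40)]
    print('cell',len(Q),Q.min(0).round(1),Q.max(0).round(1),np.percentile(Q,[1,99],axis=0).round(1).tolist())
    Q=L[(L[:,2]>28)&(L[:,2]<37)&(L[:,0]>-100)&(L[:,0]<-25)&(abs(L[:,1])<45)]
    print('rails',np.percentile(Q,[1,99],axis=0).round(1).tolist())
    Q=L[(L[:,2]>93)&(L[:,2]<101)&(abs(L[:,0])<30)&(abs(L[:,1])<70)]
    print('bridge',np.percentile(Q,[1,99],axis=0).round(1).tolist(), [np.polyfit(Q[Q[:,0]>0][:,1],Q[Q[:,0]>0][:,0],1)])
    Q=L[(L[:,2]>5)&(L[:,0]>-160)&(L[:,0]<-70)&(abs(L[:,1]+46)<12)]
    print('tab',len(Q),Q[:,0].min() if len(Q) else 0)
    Q=L[(L[:,2]>6)&(L[:,2]<40)&(L[:,0]>-260)&(L[:,0]<-130)&(abs(L[:,1])<80)]
    print('spare',len(Q),Q.min(0).round(1),Q.max(0).round(1))
for n,p in(('jar',(481,-135)),('drop',(523,-215)),('slides',(393,-253)),('spare',(401,65)),('tcp',(198.8,-592))): print(n,((np.array(p)-o)@R).round(1))
print('push pt start, home', *(o+R@[x,0] for x in(-130,-80)))
E
```

```text
cell 689 [-117.   -24.8   39. ] [-25.2  25.5  44.9] [[-116.2, -24.0, 39.1], [-26.0, 24.7, 44.9]]
rails [[-82.5, -44.5, 28.5], [-25.7, 34.6, 36.7]]
bridge [[-15.8, -54.4, 93.2], [13.4, 55.0, 100.8]] [array([1.27390947e-03, 6.91498866e+00])]
tab 45 -83.07306664664985
spare 180 [-211.7  -68.6    6.1] [-161.9   79.7   19.5]
cell 338 [-115.7  -25.2   39. ] [-41.4  24.7  44.2] [[-114.4, -24.7, 39.1], [-42.0, 24.3, 43.4]]
rails [[-87.0, -44.5, 28.2], [-47.0, 34.3, 36.7]]
bridge [[-13.3, -54.3, 93.1], [15.0, 53.6, 98.9]] [array([-5.82653643e-04,  8.08586061e+00])]
tab 16 -80.63312144333766
spare 137 [-211.    49.1    6. ] [-172.5   79.4   16.1]
jar [-197.9 -130.5]
drop [-192.1 -220.7]
slides [-326.3 -202.5]
spare [-189.6   84.8]
tcp [-641.6 -433.2]
push pt start, home [489.93909051  11.8242364 ] [535.61636339  32.16106855]
```

drive_tool(
  commands=[
    [16,35,0,0.5],
    [16,35,0,0.5],
    [16,35,0,0.5],
    [16,35,0,0.5],
    [16,35,0,0.5],
  ],
  gripper=1,
)

```text
time: 0.52
tcp_pos: [279.1, -415.7, 213.7]
ee_rot: [-0.0, 0.983, 0.183, -0.0]
contact_force: [0.9, -1.0, 0.9]
finger_gap: 60.8
finger_force: 0.0
```

drive_tool(
  commands=[
    [16,35,0,0.5],
    [16,35,0,0.5],
    [16,35,0,0.5],
    [16,35,0,0.5],
    [16,35,0,0.5],
  ],
)

```text
time: 0.93
tcp_pos: [359.1, -240.7, 213.9]
ee_rot: [-0.0, 0.979, 0.204, -0.0]
contact_force: [0.1, -1.0, 0.8]
finger_gap: 27.4
finger_force: 0.0
```

drive_tool(
  commands=[
    [16,35,0,0.4],
    [16,35,0,0],
    [16,35,0,0],
    [16,35,0,0],
    [16,35,0,0],
  ],
)

```text
time: 1.35
tcp_pos: [439.1, -65.6, 213.9]
ee_rot: [-0.0, 0.978, 0.208, -0.0]
contact_force: [1.4, -0.2, 0.4]
finger_gap: 0.7
finger_force: 0.0
```

drive_tool(
  commands=[
    [16,35,0,0],
    [16,36,0,0],
    [0,0,-30,0],
    [0,0,-30,0],
    [0,0,0,0],
  ],
)

```text
time: 1.77
tcp_pos: [468.2, 4.5, 150.0]
ee_rot: [-0.001, 0.978, 0.208, -0.003]
contact_force: [-1.7, 0.2, -1.6]
finger_gap: 0.5
finger_force: 0.0
```

drive_tool(
  commands=[
    [0,0,-35,0],
    [0,0,-35,0],
    [0,0,-30,0],
    [0,0,-22,0],
    [0,0,0,0],
  ],
)

```text
time: 2.18
tcp_pos: [469.2, 3.2, 29.7]
ee_rot: [-0.001, 0.978, 0.207, -0.002]
contact_force: [-2.6, -0.3, 0.5]
finger_gap: 0.1
finger_force: 0.0
```

drive_tool(
  commands=[
    [0,0,0,0],
    [0,0,0,0],
  ],
)

```text
time: 2.35
tcp_pos: [471.7, 3.1, 33.5]
ee_rot: [0.0, 0.978, 0.207, 0.001]
contact_force: [0.7, 0.7, -0.1]
finger_gap: 1.0
finger_force: 0.0
```

drive_tool(
  commands=[
    [3.65,1.63,-3,0],
    [3.65,1.63,-2,0],
    [3.65,1.63,0,0],
    [0,0,0,0],
  ],
)

```text
time: 2.68
tcp_pos: [483.2, 8.6, 27.5]
ee_rot: [0.0, 0.978, 0.208, 0.001]
contact_force: [-0.9, -0.4, 0.5]
finger_gap: 0.2
finger_force: 0.0
```

drive_tool(
  commands=[
    [1.83,0.81,0,0],
    [1.83,0.81,0,0],
    [1.83,0.81,0,0],
    [1.83,0.81,0,0],
    [1.83,0.81,0,0],
  ],
)

```text
time: 3.1
tcp_pos: [490.8, 12.5, 26.9]
ee_rot: [-0.0, 0.978, 0.208, -0.0]
contact_force: [-2.2, -0.5, 1.6]
finger_gap: 0.5
finger_force: 1.0
```

drive_tool(
  commands=[
    [1.83,0.81,0,0],
    [1.83,0.81,0,0],
    [1.83,0.81,0,0],
    [1.83,0.81,0,0],
    [1.83,0.81,0,0],
  ],
)

```text
time: 3.52
tcp_pos: [500.3, 16.6, 26.9]
ee_rot: [-0.0, 0.978, 0.208, -0.0]
contact_force: [-1.0, -0.9, 1.2]
finger_gap: 0.3
finger_force: 0.8
```

drive_tool(
  commands=[
    [1.83,0.81,0,0],
    [1.83,0.81,0,0],
    [1.83,0.81,0,0],
    [1.83,0.81,0,0],
    [1.83,0.81,0,0],
  ],
)

```text
time: 3.93
tcp_pos: [509.4, 20.6, 26.9]
ee_rot: [-0.0, 0.978, 0.207, 0.0]
contact_force: [-1.4, -0.5, 0.8]
finger_gap: 0.5
finger_force: 0.8
```

drive_tool(
  commands=[
    [0.91,0.41,0,0],
    [0.91,0.41,0,0],
    [0.91,0.41,0,0],
    [0.91,0.41,0,0],
    [0,0,0,0],
  ],
)

```text
time: 4.35
tcp_pos: [513.1, 22.2, 26.9]
ee_rot: [0.0, 0.978, 0.208, 0.0]
contact_force: [-0.5, -0.7, -0.8]
finger_gap: 0.3
finger_force: 0.0
```

```bash
cat > m.py <<'E'
from h import *
t=np.radians(24);R=np.array([[np.cos(t),-np.sin(t)],[np.sin(t),np.cos(t)]]);o=np.array([608.7,64.7])
def rep():
    q=r.sense();print('tcp press',((q['tcp_pos'][:2]-o)@R).round(1),q['tcp_pos'][2].round(1),'F',(q['contact_force'][:2]@R).round(1),'T',q['wrist_torque'].round(3),'j6',q['joint_pos'][5].round(2),q['time'])
    return q
def look(n,show=True):
    s=snap(n);P=cloud(s).reshape(-1,3);L=np.c_[(P[:,:2]-o)@R,P[:,2]]
    Q=L[(L[:,2]>39)&(L[:,2]<45)&(L[:,0]>-140)&(L[:,0]<-25)&(abs(L[:,1])<24)]
    T=L[(L[:,2]>18)&(L[:,2]<31)&(L[:,0]>-95)&(L[:,0]<-55)&(abs(L[:,1]+46)<8)]
    print(n,'cellfront',np.percentile(Q[:,0],[0,1]).round(1) if len(Q) else 0,'tab',len(T),np.sort(T[:,0])[:3].round(1))
    return s
E
python3 -c "
from m import *
rep();look('scene');look('top')"
```

```text
tcp press [-1.046e+02  1.000e-01] 26.9 F [-0.8 -0.4] T [-0.004  0.017  0.005] j6 1.08 4.35
scene cellfront [-90.5 -88.9] tab 19 [-64.3 -63.6 -63.6]
top cellfront 0 tab 0 []
```

drive_tool(
  commands=[
    [0.91,0.41,0,0],
    [0.91,0.41,0,0],
    [0.91,0.41,0,0],
    [0.91,0.41,0,0],
    [0.91,0.41,0,0],
  ],
)

```text
time: 4.87
tcp_pos: [517.5, 24.2, 26.9]
ee_rot: [-0.0, 0.978, 0.207, -0.0]
contact_force: [-1.5, -0.4, 0.9]
finger_gap: 0.6
finger_force: 1.0
```

drive_tool(
  commands=[
    [0.55,0.24,0,0],
    [0.55,0.24,0,0],
    [0.55,0.24,0,0],
  ],
)

```text
time: 5.12
tcp_pos: [519.1, 25.0, 26.9]
ee_rot: [-0.0, 0.978, 0.207, 0.0]
contact_force: [-1.4, -1.4, 1.4]
finger_gap: 0.6
finger_force: 1.0
```

drive_tool(
  commands=[
    [0.46,0.2,0,0],
    [0.46,0.2,0,0],
  ],
)

```text
time: 5.28
tcp_pos: [519.9, 25.3, 26.9]
ee_rot: [-0.0, 0.978, 0.208, -0.0]
contact_force: [-5.0, -3.4, 3.3]
finger_gap: 0.7
finger_force: 3.0
```

drive_tool(
  commands=[
    [0.27,0.12,0,0],
    [0,0,0,0],
    [0,0,0,0],
  ],
)

```text
time: 5.53
tcp_pos: [519.9, 25.3, 26.9]
ee_rot: [-0.0, 0.978, 0.208, -0.0]
contact_force: [-4.2, -4.1, 2.8]
finger_gap: 0.7
finger_force: 2.5
```

drive_tool(
  commands=[
    [0.18,0.08,0,0],
    [0,0,0,0],
  ],
)

```text
time: 5.7
tcp_pos: [519.9, 25.4, 26.9]
ee_rot: [-0.0, 0.978, 0.208, -0.001]
contact_force: [-4.9, -3.7, 3.4]
finger_gap: 0.0
finger_force: 3.1
```

```bash
python3 -c "
from m import *
rep();s=look('scene');cv2.imwrite('pics/s1c.png',cv2.resize(s['color'][180:300,290:410],None,fx=5,fy=5,interpolation=cv2.INTER_CUBIC)[:,:,::-1])"
```

```text
tcp press [-97.1   0.2] 26.9 F [-6.  -1.4] T [-0.769  0.839 -0.054] j6 1.09 5.7
scene cellfront [-83.7 -82.2] tab 19 [-64.2 -63.9 -63.4]
```

View pics/s1c.png

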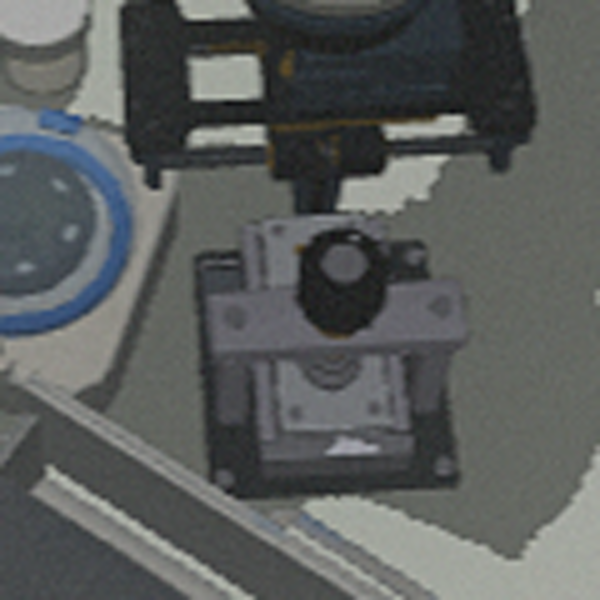

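The cell's rear edge (crop y≈430) is close to the stop, with force up at 6 N. I push a little more to tell a jam from the stop.

drive_tool(
  commands=[
    [0.46,0.2,0,0],
    [0,0,0,0],
  ],
)

```text
time: 5.92
tcp_pos: [519.9, 25.4, 26.8]
ee_rot: [0.0, 0.978, 0.208, -0.001]
contact_force: [-6.6, -5.8, 5.6]
finger_gap: 0.4
finger_force: 4.6
```

drive_tool(
  commands=[
    [0.46,0.2,0,0],
    [0,0,0,0],
  ],
)

```text
time: 6.08
tcp_pos: [519.9, 25.5, 26.8]
ee_rot: [-0.0, 0.978, 0.208, -0.001]
contact_force: [-9.5, -8.2, 7.0]
finger_gap: 0.8
finger_force: 6.0
```

```bash
python3 -c "
from m import *
rep();s=look('scene')
P=cloud(s).reshape(-1,3);L=np.c_[(P[:,:2]-o)@R,P[:,2]]
Q=L[(L[:,0]>15)&(L[:,0]<60)&(abs(L[:,1])<20)&(L[:,2]<70)]
Q=Q[np.argsort(Q[:,0])]
for k in range(15,60,2):
  q=Q[(Q[:,0]>=k)&(Q[:,0]<k+2)];print(k,len(q),np.median(q[:,2]).round(1) if len(q) else '',end='; ')
"
```

```text
tcp press [-97.1   0.3] 26.8 F [-12.   -3.6] T [-1.481  1.629 -0.101] j6 1.09 6.0833
scene cellfront [-82.4 -81.4] tab 21 [-64.5 -64.  -63.8]
15 18 40.2; 17 12 40.2; 19 12 41.3; 21 18 40.7; 23 14 39.9; 25 16 40.0; 27 22 39.4; 29 31 35.1; 31 13 32.8; 33 17 32.3; 35 16 32.2; 37 26 29.3; 39 77 21.4; 41 17 6.2; 43 18 5.4; 45 31 2.6; 47 15 -2.2; 49 12 -1.3; 51 11 -1.3; 53 13 -1.6; 55 13 -1.8; 57 9 -1.9; 59 5 -2.5;
```

Motionless at 12 N and the cell top runs to x≈29–30, so the cell is home. I back off, rise and pre-wind the wrist.

drive_tool(
  commands=[
    [-3,-1.3,0,0],
    [-8,-3.7,0,0],
    [0,0,20,0],
    [0,0,35,0],
    [0,0,40,0],
  ],
)

```text
time: 6.55
tcp_pos: [508.8, 20.9, 121.7]
ee_rot: [-0.001, 0.978, 0.207, -0.002]
contact_force: [0.9, -0.3, -0.4]
finger_gap: 0.6
finger_force: 0.0
```

drive_tool(
  commands=[
    [0,0,40,7],
    [0,0,35,7],
    [0,0,0,7],
    [10,4.4,0,7],
    [10,4.4,0,7],
  ],
  gripper=-1,
)

```text
time: 6.97
tcp_pos: [530.5, 29.6, 197.8]
ee_rot: [0.0, 0.869, 0.495, 0.001]
contact_force: [-0.3, -0.5, -0.7]
finger_gap: 31.0
finger_force: 0.0
```

drive_tool(
  commands=[
    [10,4.4,0,7],
    [10,4.4,0,7],
    [10,4.4,0,7],
    [10,4.4,0,7],
    [10,4.4,0,7],
  ],
)

```text
time: 7.38
tcp_pos: [580.6, 51.8, 196.8]
ee_rot: [0.0, 0.68, 0.733, 0.0]
contact_force: [0.1, -0.5, 0.2]
finger_gap: 64.3
finger_force: 0.0
```

drive_tool(
  commands=[
    [10,4.4,0,7],
    [10,4.4,0,7],
    [8,3.6,0,7],
    [0,0,0,7],
    [0,0,0,7],
  ],
)

```text
time: 7.8
tcp_pos: [608.5, 64.2, 196.6]
ee_rot: [0.0, 0.428, 0.904, 0.0]
contact_force: [-1.2, -0.3, -0.8]
finger_gap: 91.0
finger_force: 0.0
```

drive_tool(
  commands=[
    [0,0,0,7],
    [0,0,0,7],
    [0,0,0,7],
    [0,0,0,7],
    [0,0,0,7],
  ],
)

```text
time: 8.22
tcp_pos: [608.1, 64.0, 196.7]
ee_rot: [0.0, 0.137, 0.991, 0.0]
contact_force: [-0.2, -0.0, 0.2]
finger_gap: 91.2
finger_force: 0.0
```

drive_tool(
  commands=[
    [0,0,0,7],
    [0,0,0,7],
    [0,0,0,7],
    [0,0,0,7],
    [0,0,0,7],
  ],
)

```text
time: 8.63
tcp_pos: [608.1, 64.0, 196.7]
ee_rot: [0.0, -0.168, 0.986, 0.0]
contact_force: [-0.5, 0.0, 0.5]
finger_gap: 91.3
finger_force: 0.0
```

drive_tool(
  commands=[
    [0,0,0,7],
    [0,0,0,7],
    [0,0,0,7],
    [0,0,0,7],
    [0,0,0,0],
  ],
)

```text
time: 9.05
tcp_pos: [608.2, 64.0, 196.7]
ee_rot: [0.0, -0.401, 0.916, 0.0]
contact_force: [0.0, 0.8, 0.3]
finger_gap: 91.2
finger_force: 0.0
```

```bash
python3 -c "
from m import *
q=rep();print(q['tcp_pos'],q['joint_pos'],q['finger_gap']);s=look('scene','');t=look('top')"
```

```text
tcp press [-0.8 -0.4] 196.7 F [0.3 0.7] T [ 0.141 -0.138 -0.033] j6 -2.39 9.05
[608.16764658  63.98306    196.74930754] [ 7.10209793e-03  4.90715083e-01  1.40230918e+00  1.86006580e-04
  1.24833710e+00 -2.38989471e+00] 91.182560004787
scene cellfront [-79.2 -78.8] tab 21 [-64.2 -63.9 -63.9]
top cellfront [-61.  -60.4] tab 20 [-65.4 -65.3 -65.2]
```

drive_tool(
  commands=[
    [0.4,0.6,-25,0],
    [0,0,-25,0],
    [0,0,-20,0],
    [0,0,-13,0],
    [0,0,-6,0],
  ],
)

```text
time: 9.57
tcp_pos: [607.7, 64.7, 105.9]
ee_rot: [-0.001, -0.396, 0.918, 0.001]
contact_force: [-0.8, 0.3, -0.4]
finger_gap: 90.8
finger_force: 0.0
```

drive_tool(
  commands=[
    [0,0,0,0],
    [0,0,0,0],
    [0,0,0,0],
    [0,0,0,0],
    [0,0,0,0],
  ],
  gripper=1,
)

```text
time: 9.98
tcp_pos: [609.3, 64.7, 108.8]
ee_rot: [0.001, -0.398, 0.917, -0.0]
contact_force: [-0.5, -0.3, 1.2]
finger_gap: 60.6
finger_force: 0.0
```

drive_tool(
  commands=[
    [0,0,0,0],
    [0,0,0,0],
    [0,0,0,0],
    [0,0,0,0],
    [0,0,0,0],
  ],
)

```text
time: 10.4
tcp_pos: [609.6, 64.1, 108.1]
ee_rot: [0.0, -0.398, 0.917, -0.001]
contact_force: [4.4, -5.3, -0.7]
finger_gap: 35.1
finger_force: 30.0
```

```bash
python3 -c "
from m import *
q=rep();print(q['tcp_pos'],q['finger_gap'],q['finger_force']);s=look('scene');print(q['contact_force']);look('top')
cv2.imwrite('pics/s2c.png',cv2.resize(s['color'][160:300,290:430],None,fx=4,fy=4,interpolation=cv2.INTER_CUBIC)[:,:,::-1])"
```

```text
tcp press [ 0.6 -0.9] 108.1 F [ 1.8 -6.7] T [-0.621 -0.541 -0.004] j6 -2.38 10.4
[609.55220808  64.13977253 108.1067287 ] 35.14736937078981 29.99958962202072
scene cellfront 0 tab 0 []
[ 4.36569297 -5.34830922 -0.65888751]
top cellfront [-76.2 -73.2] tab 15 [-65.5 -65.3 -65.2]
```

View pics/s2c.png

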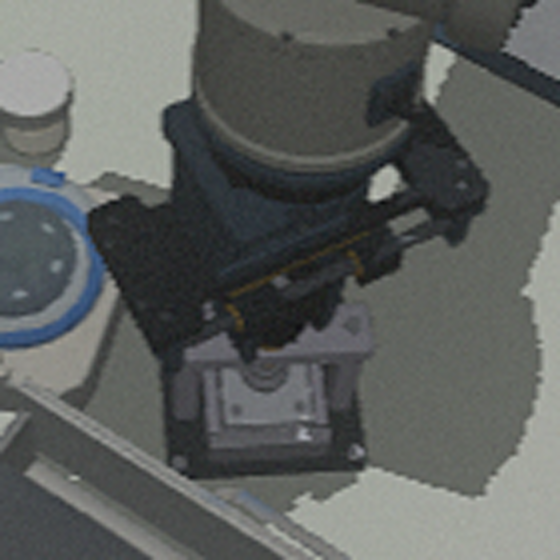

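drive_tool(
  commands=[
    [0.6,-0.7,0,-4],
    [0,0,0,-6],
    [0,0,0,-6],
    [0,0,0,-6],
    [0,0,0,0],
  ],
)

```text
time: 10.92
tcp_pos: [609.6, 64.0, 108.1]
ee_rot: [0.0, -0.213, 0.977, -0.0]
contact_force: [0.7, -1.1, 1.2]
finger_gap: 35.1
finger_force: 30.0
```

```bash
cat > c.py <<'E'
from m import *
q=rep();a=2*np.degrees(np.arctan2(q['ee_rot'][2],q['ee_rot'][1]));print('yaw',round(a%360,2),'Fxyz',q['contact_force'].round(1),'gap',q['finger_gap'].round(1));look('top');look('scene')
E
python3 c.py
```

```text
tcp press [ 0.6 -1. ] 108.1 F [ 0.2 -1.3] T [ 0.107 -0.206 -0.082] j6 -1.99 10.9167Traceback (most recent call last):
  File "c.py", line 2, in <module>
    q=rep();a=2*np.degrees(np.arctan2(q['ee_rot'][2],q['ee_rot'][1]));print('yaw',round(a%360,2),'Fxyz',q['contact_force'].round(1),'gap',q['finger_gap'].round(1));look('top');look('scene')
                                                                                                                                          ^^^^^^^^^^^^^^^^^^^^^
AttributeError: 'float' object has no attribute 'round'
```

drive_tool(
  commands=[
    [0,0,0,-5],
    [0,0,0,-5],
    [0,0,0,0],
  ],
)

```text
time: 11.17
tcp_pos: [609.6, 64.0, 108.0]
ee_rot: [0.0, -0.13, 0.992, -0.0]
contact_force: [1.0, 0.5, 2.4]
finger_gap: 35.3
finger_force: 30.0
```

```bash
sed -i "s/,'gap',q\['finger_gap'\].round(1)//" c.py; python3 c.py
```

```text
tcp press [ 0.6 -1. ] 108.0 F [1.2 0. ] T [ 0.096 -0.349 -0.05 ] j6 -1.82 11.1667
yaw 194.89 Fxyz [1.  0.5 2.4]
top cellfront [-76.  -73.2] tab 19 [-65.5 -65.3 -65.1]
scene cellfront [-72.8 -72.7] tab 18 [-63.9 -63.6 -63.4]
```

drive_tool(
  commands=[
    [0,0,0,-5],
    [0,0,0,-5],
    [0,0,0,0],
  ],
)

```text
time: 11.52
tcp_pos: [609.6, 64.0, 108.1]
ee_rot: [0.0, -0.043, 0.999, -0.0]
contact_force: [1.2, -1.1, 2.1]
finger_gap: 35.5
finger_force: 30.0
```

```bash
python3 c.py
```

```text
tcp press [ 0.6 -1. ] 108.1 F [ 0.7 -1.5] T [ 0.047 -0.365 -0.051] j6 -1.65 11.5167
yaw 184.94 Fxyz [ 1.2 -1.1  2.1]
top cellfront [-78.6 -72.3] tab 15 [-65.4 -65.3 -65. ]
scene cellfront [-73.4 -73.4] tab 18 [-64.2 -64.  -63.7]
```

drive_tool(
  commands=[
    [0,0,0,-5],
    [0,0,0,-5],
    [0,0,0,0],
  ],
)

```text
time: 11.87
tcp_pos: [609.6, 63.9, 108.0]
ee_rot: [0.0, 0.044, 0.999, -0.0]
contact_force: [2.9, -1.4, 3.4]
finger_gap: 35.2
finger_force: 30.0
```

```bash
python3 c.py
```

```text
tcp press [ 0.5 -1.1] 108.0 F [ 2.1 -2.5] T [-0.093 -0.473 -0.071] j6 -1.48 11.8667
yaw 174.95 Fxyz [ 2.9 -1.4  3.4]
top cellfront [-76.4 -72.7] tab 17 [-65.3 -65.1 -65. ]
scene cellfront [-72.8 -72.8] tab 18 [-64.4 -63.6 -63.3]
```

drive_tool(
  commands=[
    [0,0,0,-5],
    [0,0,0,-5],
    [0,0,0,0],
  ],
)

```text
time: 12.22
tcp_pos: [609.6, 63.9, 108.0]
ee_rot: [0.0, 0.131, 0.991, -0.0]
contact_force: [2.5, -2.2, 4.2]
finger_gap: 35.2
finger_force: 30.0
```

```bash
python3 c.py
```

```text
tcp press [ 0.5 -1.1] 108.0 F [ 1.4 -3. ] T [-0.242 -0.565 -0.073] j6 -1.3 12.2167
yaw 164.95 Fxyz [ 2.5 -2.2  4.2]
top cellfront [-76.1 -71.7] tab 0 []
scene cellfront [-71.9 -71.9] tab 19 [-64.2 -64.2 -63.9]
```

drive_tool(
  commands=[
    [0,0,0,-4],
    [0,0,0,-4],
    [0,0,0,0],
  ],
)

```text
time: 12.57
tcp_pos: [609.6, 63.9, 108.0]
ee_rot: [0.0, 0.199, 0.98, -0.0]
contact_force: [2.5, -3.0, 3.8]
finger_gap: 35.4
finger_force: 30.0
```

```bash
python3 c.py
```

```text
tcp press [ 0.5 -1.1] 108.0 F [ 1.  -3.8] T [-0.402 -0.66  -0.09 ] j6 -1.16 12.5667
yaw 157.01 Fxyz [ 2.5 -3.   3.8]
top cellfront [-76.  -73.8] tab 4 [-65.3 -65.  -63.2]
scene cellfront 0 tab 22 [-63.5 -63.1 -63.1]
```

drive_tool(
  commands=[
    [0,0,0,-4],
    [0,0,0,-4],
    [0,0,0,0],
  ],
)

```text
time: 12.92
tcp_pos: [609.6, 63.9, 108.0]
ee_rot: [0.0, 0.267, 0.964, -0.0]
contact_force: [2.8, -3.0, 6.0]
finger_gap: 35.4
finger_force: 30.0
```

```bash
python3 c.py
```

```text
tcp press [ 0.5 -1.1] 108.0 F [ 1.4 -3.9] T [-0.473 -0.703 -0.138] j6 -1.02 12.9167
yaw 148.98 Fxyz [ 2.8 -3.   6. ]
top cellfront [-78.6 -76.5] tab 7 [-65.3 -65.3 -64.5]
scene cellfront [-77.4 -77.3] tab 22 [-65.  -63.8 -63.3]
```

drive_tool(
  commands=[
    [0,0,0,-4],
    [0,0,0,0],
  ],
)

```text
time: 13.18
tcp_pos: [609.6, 63.9, 108.0]
ee_rot: [0.0, 0.301, 0.954, -0.0]
contact_force: [3.2, -4.0, 5.6]
finger_gap: 35.2
finger_force: 30.0
```

```bash
python3 c.py
```

```text
tcp press [ 0.5 -1.1] 108.0 F [ 1.3 -5. ] T [-0.568 -0.754 -0.12 ] j6 -0.95 13.1833
yaw 144.97 Fxyz [ 3.2 -4.   5.6]
top cellfront [-76.3 -74.6] tab 8 [-65.5 -65.4 -65.3]
scene cellfront [-77.2 -77. ] tab 16 [-64.2 -64.  -63.8]
```

drive_tool(
  commands=[
    [0,0,0,-4],
    [0,0,0,0],
  ],
)

```text
time: 13.45
tcp_pos: [609.6, 63.9, 108.0]
ee_rot: [0.0, 0.334, 0.943, -0.0]
contact_force: [3.0, -4.0, 4.5]
finger_gap: 35.5
finger_force: 30.0
```

```bash
python3 c.py
```

```text
tcp press [ 0.5 -1.1] 108.0 F [ 1.1 -4.8] T [-0.614 -0.74  -0.049] j6 -0.88 13.45
yaw 140.97 Fxyz [ 3.  -4.   4.5]
top cellfront [-76.2 -74.9] tab 9 [-65.8 -65.3 -65.3]
scene cellfront [-77.4 -76.9] tab 19 [-64.  -63.8 -63.8]
```

drive_tool(
  commands=[
    [0,0,0,-5],
    [0,0,0,0],
  ],
)

```text
time: 13.72
tcp_pos: [609.5, 63.9, 108.0]
ee_rot: [0.0, 0.375, 0.927, -0.0]
contact_force: [2.7, -4.0, 5.2]
finger_gap: 35.3
finger_force: 30.0
```

```bash
python3 c.py
```

```text
tcp press [ 0.4 -1.1] 108.0 F [ 0.9 -4.8] T [-0.639 -0.742 -0.048] j6 -0.79 13.7167
yaw 135.9 Fxyz [ 2.7 -4.   5.2]
top cellfront [-76.  -74.7] tab 13 [-65.6 -65.5 -65.3]
scene cellfront [-76.4 -76. ] tab 18 [-64.2 -63.6 -63.6]
```

drive_tool(
  commands=[
    [0,0,0,-5],
    [0,0,0,0],
  ],
)

```text
time: 13.98
tcp_pos: [609.5, 63.9, 108.0]
ee_rot: [0.0, 0.415, 0.91, -0.0]
contact_force: [2.4, -5.1, 5.7]
finger_gap: 35.4
finger_force: 30.0
```

```bash
python3 c.py
```

```text
tcp press [ 0.4 -1.1] 108.0 F [ 0.2 -5.6] T [-0.605 -0.729 -0.007] j6 -0.71 13.9833
yaw 130.9 Fxyz [ 2.4 -5.1  5.7]
top cellfront [-76.1 -76. ] tab 6 [-65.5 -65.3 -65. ]
scene cellfront [-76.5 -76.1] tab 18 [-63.9 -63.8 -63.6]
```

drive_tool(
  commands=[
    [0,0,0,-5],
    [0,0,0,0],
  ],
)

```text
time: 14.25
tcp_pos: [609.6, 63.9, 108.0]
ee_rot: [0.0, 0.455, 0.891, -0.0]
contact_force: [3.6, -4.1, 5.0]
finger_gap: 35.8
finger_force: 30.0
```

```bash
echo "print('eff6',q['effort'][5])" >> c.py; python3 c.py; python3 -c "
from m import *
s=snap('scene');cv2.imwrite('pics/s3c.png',cv2.resize(s['color'][210:290,310:400],None,fx=6,fy=6,interpolation=cv2.INTER_CUBIC)[:,:,::-1])"
```

```text
tcp press [ 0.5 -1.1] 108.0 F [ 1.6 -5.2] T [-0.693 -0.739 -0.068] j6 -0.62 14.25
yaw 125.91 Fxyz [ 3.6 -4.1  5. ]
top cellfront 0 tab 0 []
scene cellfront [-74.9 -74.8] tab 19 [-64.  -63.3 -63. ]
eff6 2.267114594578743
```

View pics/s3c.png

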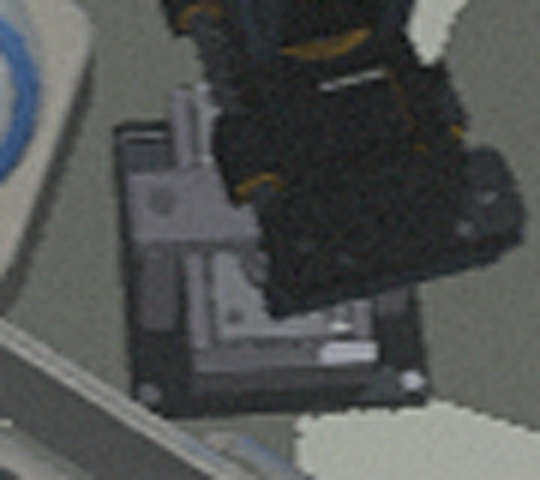

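The scene crop shows the press rear with the tab housing at (145,135) still closed. The gripper hides the ram. I carry on in small steps.

drive_tool(
  commands=[
    [0,0,0,-6],
    [0,0,0,0],
  ],
)

```text
time: 14.57
tcp_pos: [609.5, 63.9, 108.0]
ee_rot: [0.0, 0.501, 0.865, -0.0]
contact_force: [2.7, -4.5, 5.4]
finger_gap: 35.4
finger_force: 30.0
```

```bash
python3 c.py
```

```text
tcp press [ 0.4 -1.1] 108.0 F [ 0.7 -5.2] T [-0.682 -0.725 -0.035] j6 -0.51 14.5667
yaw 119.84 Fxyz [ 2.7 -4.5  5.4]
top cellfront 0 tab 30 [-83.1 -82.9 -82.7]
scene cellfront [-77.3 -77.3] tab 50 [-80.2 -80.1 -80. ]
eff6 2.758912816643715
```

The tab is out: −83 in the top view, −80 in the scene view. I hold, open and lift clear.

drive_tool(
  commands=[
    [0,0,0,0],
    [0,0,0,0],
    [0,0,0,0],
    [0,0,0,0],
  ],
)

```text
time: 15.0
tcp_pos: [609.5, 63.9, 108.0]
ee_rot: [0.0, 0.498, 0.867, -0.0]
contact_force: [2.6, -4.8, 5.4]
finger_gap: 35.6
finger_force: 30.0
```

drive_tool(
  commands=[
    [0,0,0,0],
    [0,0,0,0],
    [0,0,0,0],
    [0,0,0,0],
    [0,0,0,0],
  ],
  gripper=-1,
)

```text
time: 15.42
tcp_pos: [609.0, 64.2, 107.7]
ee_rot: [-0.0, 0.5, 0.866, -0.0]
contact_force: [-0.2, -0.1, 0.6]
finger_gap: 65.8
finger_force: 0.0
```

drive_tool(
  commands=[
    [0,0,0,0],
    [0,0,0,0],
    [0,0,5,0],
    [0,0,15,0],
    [0,0,30,0],
  ],
)

```text
time: 15.83
tcp_pos: [607.6, 64.0, 156.1]
ee_rot: [-0.002, 0.5, 0.866, -0.001]
contact_force: [0.3, 0.0, -0.8]
finger_gap: 91.2
finger_force: 0.0
```

drive_tool(
  commands=[
    [0,0,30,0],
    [0,0,25,0],
    [-20,0,0,0],
    [-40,0,0,0],
    [-40,0,0,0],
  ],
)

```text
time: 16.25
tcp_pos: [508.8, 64.0, 213.3]
ee_rot: [0.001, 0.5, 0.866, 0.0]
contact_force: [-0.7, -0.1, -0.5]
finger_gap: 91.2
finger_force: 0.0
```

drive_tool(
  commands=[
    [-20,0,0,0],
    [0,0,0,0],
    [0,0,0,0],
    [0,0,0,0],
  ],
)

```text
time: 16.58
tcp_pos: [490.4, 64.0, 213.5]
ee_rot: [0.001, 0.5, 0.866, 0.0]
contact_force: [-0.0, 0.4, 0.3]
finger_gap: 90.9
finger_force: 0.0
```

```bash
python3 c.py; python3 -c "
from m import *
s=snap('scene');cv2.imwrite('pics/s4c.png',cv2.resize(s['color'][160:300,230:410],None,fx=4,fy=4,interpolation=cv2.INTER_CUBIC)[:,:,::-1])"
```

```text
tcp press [-108.3   47.5] 213.5 F [0.1 0.4] T [-0.007 -0.147 -0.042] j6 -0.51 16.5833
yaw 119.95 Fxyz [-0.   0.4  0.3]
top cellfront 0 tab 25 [-83.1 -82.9 -82.2]
scene cellfront [-79.  -78.5] tab 51 [-80.  -80.  -79.9]
eff6 -0.003048182770726271
```

View pics/s4c.png

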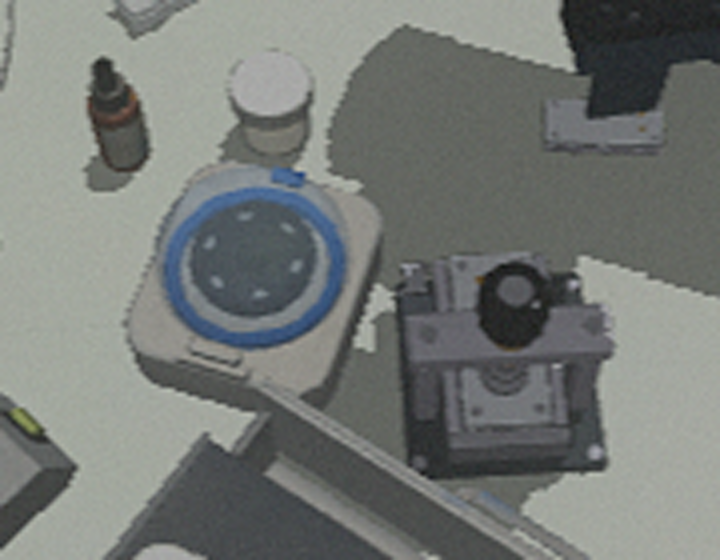

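The tab is out at (412,275), the ram is on the cell, the cell is home, the bystanders have not moved and the gripper is clear.

```bash
python3 -c "
from bench import r
print(r.hand_in())"
```

```text
the job is handed in; nothing more can be done
None
```

I pushed the cell home against the back stop and turned the knob clockwise about 107° until the tab popped out. I then let go, moved clear and handed the job in at about 17 s; no verdict was returned, and the clamp force itself could not be measured.

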